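Start the citrus press

ROBOT

A 6-joint arm with a two-finger parallel gripper is mounted at the origin on a cart in front of the work surface, level with it; the furniture and walls round the work are solid. World frame = base frame: x ahead of the robot, y to its left, z up, the work surface at z = 0. Lengths are in m, angles in rad, forces in N, time in s.
With the tool pointing down it reaches from about 0.225 to 0.875 m from the base axis. Payload 3.4 kg.
Tool frame: the origin (TCP) lies between the finger pads; the fingertips stand 8 mm ahead of it and the grasp point (between the pads) lies 11 mm behind it; z points along the fingers, y is the line along which they close (so a half turn about z gives the same grasp; the last joint's range is limited). The gripper opens to 85 mm and grips with 20 to 120 N. Pads are 22 mm wide; open, the fingers measure 114 mm over their backs; the gripper's body (76 mm by 85 mm) begins 54 mm behind the grasp point. The pads swing forward as they close: fully open they stand 13 mm farther back than shut.
Start: joints at [-1.435, 0.276, 1.505, -0, 1.361, -0.121], TCP at [0.146, -0.556, 0.239] pointing down, gripper open.
Joint ranges: [-2.89, 2.89], [-0.75, 2.08], [0.22, 2.7], [-1.18, 4.32], [0.11, 2.71], [-2.7, 2.7]. Speed limits (rad/s): [2.57, 2.57, 3.14, 3.14, 3.14, 3.14].

INTERFACE

Orientations are given as a unit quaternion [w, x, y, z].
In Python, from rig import manip gives the robot as it stands.
- The arm moves only by the tool move_arm, never from a script. Its argument "deltas" is a list that holds one entry, the list of rows, each a list of 5 numbers: the shift along the tool's x, y, z normalised to -1 to 1, where 1 is 80 cm, then the turn about the tool's z normalised to -1 to 1, where 1 is 120 degrees, then the closure, from -1 (fully open) to 1 (shut). In form: [[[tx, ty, tz, twist, grip], ...]]. A call has 1 to 12 rows; each row is the pose to reach, as a shift and turn from the pose commanded when the call began, along the tool's axes at that moment; what a row does not reach only later rows make up. A row lasts 1/10 s, in which the tool goes at most 50 mm and 8.59 degrees, less where a joint would pass 70% of its speed; a pose out of reach is approached as far as the arm can. A call with a number of a shift or a turn outside -1 to 1 is refused whole. A call with a gripper value outside its range is refused whole. The fingers move at their own pace and stop on an object; "squeeze" is the grip in N (left out, the last holds). Time passes only in rows, so rows that repeat a pose let the fingers close. It gives the time, the measured TCP pose, the force, the opening and the grip force at its end, in the units of the state.
- manip.get_state(): the state, without advancing time (a new reading comes with each control period).
- manip.get_image(name): name is "scene" or "side" or "wrist"; returns the picture (420x560x3 uint8, red, green, blue); there is no depth.
- manip.camera_params(name): a dict with "fx", "fy", "cx", "cy" (pixels), "R" (3x3) and "t" (3): a world point X has camera coordinates R X + t; the wrist camera has in their place "tool_from_camera" (4x4, takes a point from camera to tool coordinates, whose origin is the TCP and whose axes are the flange's). Camera axes: x right, y down, z forward; pixel columns grow to the right and rows downward; lengths in m; the calibration is good to about 2 mm. A picture is of the moment at which its call begins: read the wrist's pose just before it. camera_params takes no time and is no camera call.
- manip.sign_off(): hands the job in; it is judged then, once.
The state is a dict: "clock": time; "qpos": joint angles; "qd": joint speeds; "effort": joint torques, N m; "position": TCP position; "ee_rot": TCP orientation; "contact_force": force on the tool from outside, world axes, zero at the start; "moment": the same for the moment, N m; "width": finger opening in m; "gripper_force": force on a finger pad.
Only numpy, scipy, OpenCV 4.12 (cv2) and the standard library are available. Lean on these libraries where they do the work, as an engineer would, in place of code of your own. Each camera call takes 0.05 s, during which the arm holds its last target. There are 200 camera calls.

TASK

Start the electric citrus press with the fingertips (nothing is grasped): push its long bar key (mains) fully down so that it stays in, then push the cross-shaped key (cone drive) fully down the same way, and then press the large round key (run) fully down and keep it held there; the program finishes while still holding it down. Do not press the small round key, and leave the cut lemons and the teaspoon beside the press where they lie.

Things in the scene. Friction and masses are not known exactly. Their poses are not given: they have to be found in the camera images.
- press: White citrus press, fixed, 220 x 220 x 45 mm, level top; steel bowl behind (140 mm across, centre x = +35 mm, rim 83 mm high, cone tip 102 mm). Origin: centre of its underside on the worktop; x from the key row back to the bowl, y to the left along the row, z up. Four grey keys in a row at x = -80 mm, y = +78, +26, -26, -78 mm, in an order that changes each run. Turned up to 0.3 rad.
- bar_key_top (a point): Long bar key (mains): 44 mm long in x, 15 mm wide in y, its top 12 mm above the key plate when out. Point: centre of its top face; it moves down with the key. One of four grey keys in the row, 52 mm apart, on a level plate 45 mm above the worktop. Axes as the press.
- cross_key_top (a point): Cross-shaped key (cone drive): two arms 38 mm long and 12 mm wide, along x and y, crossing at the middle, its top 12 mm above the key plate when out. Point: centre of its top face; it moves down with the key. One of four grey keys in the row, 52 mm apart, on a level plate 45 mm above the worktop. Axes as the press.
- round_key_top (a point): Large round key (run): disc 32 mm across, its top 12 mm above the key plate when out. Point: centre of its top face; it moves down with the key. One of four grey keys in the row, 52 mm apart, on a level plate 45 mm above the worktop. Axes as the press.
- small_key_top (a point): Small round key, not to be pressed: 14 mm across, its top 12 mm above the key plate when out. Point: centre of its top face; it moves down with the key. One of four grey keys in the row, 52 mm apart, on a level plate 45 mm above the worktop. Axes as the press.
- bar_key (a joint): Travel of the long bar key in m: 0 out, 0.007 fully down at a hard stop. It moves straight down against a friction of about 3 N, has no spring and stays where it is pushed. It starts 0 to 1 mm down.
- cross_key (a joint): Travel of the cross-shaped key in m: 0 out, 0.007 fully down at a hard stop. It moves straight down against a friction of about 3 N, has no spring and stays where it is pushed. It starts 0 to 1 mm down.
- round_key (a joint): Travel of the large round key in m: 0 out, 0.006 fully down at a hard stop. A spring pushes it up again when let go: 2 N at the start, 5 N fully down.
- small_key (a joint): Travel of the small round key in m: 0 out, 0.006 fully down. Sprung like the large round key.
- half_lemon_mid (a point): Half a lemon, about 57 mm across and 55 mm high, loose on the worktop to the left of the press's front corner. Point: its middle, 27 mm above the worktop.
- lemon_end_mid (a point): Cut end of a lemon, 53 mm across and 30 mm high, loose on the worktop in front of the press. Point: its middle, 15 mm above the worktop.
- teaspoon_mid (a point): Steel teaspoon, 130 x 26 x 11 mm, loose on the worktop in front of the press. Point: its middle, 5 mm above the worktop; x runs along the spoon.

How it is judged:
By the outcome, as a careful person would: the job done as asked, in the order asked, and still so for the second after the job is handed in, while the arm keeps its last pose, push and grip.
It also fails if it takes over 42 s, if anything falls off the work surface, if the arm or the gripper's body presses on something with over 40 N, if the wrist force passes 120 N, or if a joint passes its speed limit or range.

## Working session

There is one attempt and no reset: what is moved stays moved. The work goes in short steps, Python scripts to look and compute and a tool call to move; the robot and the scene stay as the last step left them, time stands still between calls to the robot, and variables do not carry over. Pictures are saved under pics/ and viewed, at most 10 in all, crops included, and the job is handed in when it is done.

Besides the shell and the picture viewer there is one more tool, called after "Call:" as name(argument=value, ...) on one line, values as JSON. move_arm: Moves the arm, as the interface text tells. Scaled input: -1 to 1 covers 80 cm each way for a shift and 120 degrees each way for a turn. Its arguments: {"type":"object","properties":{"deltas":{"type":"array","items":{"type":"array","items":{"type":"array","items":{"type":"number","minimum":-1,"maximum":1}}}},"squeeze":{"type":"number"}},"required":["deltas"]}

```bash
mkdir -p pics
cat > h.py <<'E'
import numpy as np, cv2
from rig import manip
def snap(n,f):
    im=manip.get_image(n); cv2.imwrite('pics/'+f,cv2.cvtColor(im,cv2.COLOR_RGB2BGR)); return im
def ray(n,uv,z,st=None):
    c=manip.camera_params(n); uv=np.atleast_2d(uv).astype(float)
    d=np.c_[(uv[:,0]-c['cx'])/c['fx'],(uv[:,1]-c['cy'])/c['fy'],np.ones(len(uv))]
    if n=='wrist':
        T=np.array(c['tool_from_camera']); w,x,y,q=st['ee_rot']
        from scipy.spatial.transform import Rotation as Ro
        R=Ro.from_quat([x,y,q,w]).as_matrix()
        o=R@T[:3,3]+st['position']; D=d@(R@T[:3,:3]).T
    else:
        R=np.array(c['R']); o=-R.T@c['t']; D=d@R
    return o+D*((z-o[2])/D[:,2])[:,None]
E
python3 - <<'E'
from h import *
print(manip.get_state())
a=snap('scene','s1.png');b=snap('side','d1.png')
for n in('scene','side'):
    c=manip.camera_params(n);print(n,c['fx'],-np.array(c['R']).T@c['t'])
print(manip.camera_params('wrist'))
E
```

```text
{'clock': 0.0, 'qpos': array([-1.43500054e+00,  2.76604821e-01,  1.50613174e+00, -7.51536044e-06,
        1.36069567e+00, -1.20991429e-01]), 'qd': array([-0.00123933,  0.00272859,  0.00045229, -0.00068136,  0.00140076,
        0.00063832]), 'effort': array([ 7.00025066e-04, -4.16766143e+01, -2.45802587e+01,  4.69669351e-05,
        1.11975460e-02, -1.78038260e-05]), 'position': array([ 0.14596258, -0.55563681,  0.23843465]), 'ee_rot': array([-9.19737819e-04,  9.91768337e-01,  1.28041867e-01, -1.04826170e-05]), 'contact_force': array([-0.31680964,  0.96745972,  0.33055659]), 'moment': array([0.01837612, 0.03833917, 0.01199666]), 'gripper_force': 0.0, 'width': 0.08567618213190645}
scene 528.6560382051508 [0.05648211 0.77204916 0.42511564]
side 539.2246166133223 [0.47788673 0.98315469 0.6182928 ]
{'fx': 354.3499337700696, 'fy': 354.3499337700696, 'cx': 285.09885682445935, 'cy': 206.56311298210403, 'tool_from_camera': array([[ 1.50540184e-03, -9.62399045e-01, -2.71635439e-01,
         6.89037704e-02],
       [ 9.99998256e-01,  1.14856779e-03,  1.47263064e-03,
         5.33035686e-04],
       [-1.10526660e-03, -2.71637183e-01,  9.62399096e-01,
        -1.35312415e-01],
       [ 0.00000000e+00,  0.00000000e+00,  0.00000000e+00,
         1.00000000e+00]])}
```

View pics/s1.png

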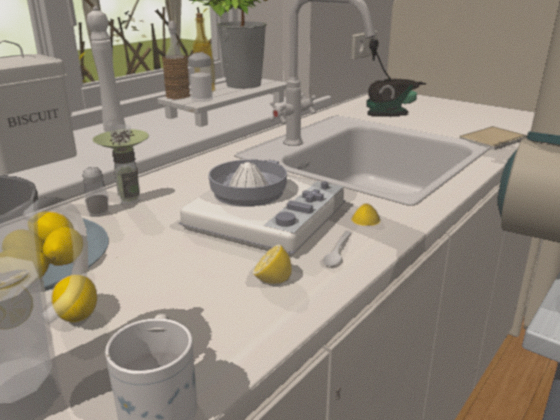

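View pics/d1.png

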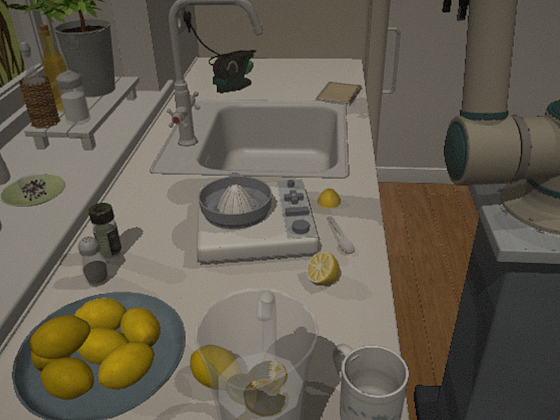

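Press at scene (260,205) / side (255,220); in the side view the keys run from near to far: large round (301,227), bar (298,211), cross (293,197), small (291,183). I'll enlarge and measure.

Run:
```python
from h import *
a=cv2.imread('pics/s1.png')[165:245,255:360];b=cv2.imread('pics/d1.png')[170:250,250:355]
cv2.imwrite('pics/c1.png',np.vstack([cv2.resize(x,(390,297),interpolation=cv2.INTER_CUBIC) for x in(a,b)]))
p=ray('side',[(301,226),(298,211),(293,197),(291,183)],0.057);print(p.round(4))
print(ray('scene',[(285,218),(300,206),(313,197),(323,186)],0.057).round(4))
```

```text
[[0.517  0.1871 0.057 ]
 [0.5251 0.1385 0.057 ]
 [0.5377 0.0895 0.057 ]
 [0.5452 0.036  0.057 ]]
[[0.5156 0.184  0.057 ]
 [0.5236 0.1336 0.057 ]
 [0.5277 0.0906 0.057 ]
 [0.5416 0.0399 0.057 ]]
```

View pics/c1.png

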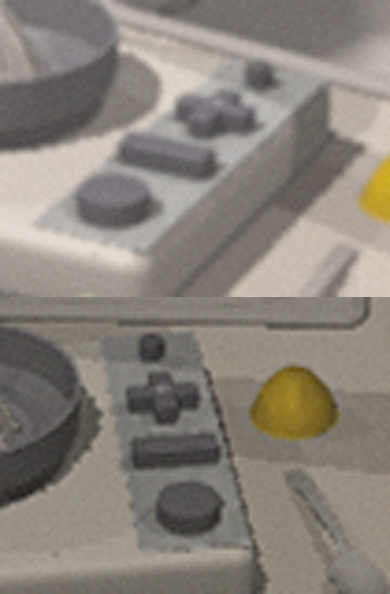

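The order is clear in both views: round, bar, cross, small (y = +78 to −78), and the spacing fits 52 mm. Now I'll move above the row with the fingers shut.

Call:
move_arm(deltas=[[[0.35,-0.36,0,0.035,1],[0.35,-0.36,0,0.035,1],[0.35,-0.36,0,0.035,1],[0.35,-0.36,0,0.035,1],[0.35,-0.36,0,0.035,1],[0.35,-0.36,0,0.035,1],[0.35,-0.36,0,0.035,1],[0.35,-0.36,0,0.035,1],[0.35,-0.36,0,0.035,1],[0.35,-0.36,0,0.035,1],[0.35,-0.36,0,0.035,1],[0.35,-0.36,0,0.035,1]]], squeeze=30)

```text
clock: 1.3
position: [0.3432, -0.2079, 0.2392]
ee_rot: [0.0, 0.996, 0.09, -0.0]
contact_force: [0.0, -0.8, -0.1]
width: -0.0
gripper_force: 0.0
```

Call:
move_arm(deltas=[[[0.289,-0.352,0,0,1],[0.289,-0.352,0,0,1],[0.289,-0.352,0,0,1],[0.289,-0.352,0,0,1],[0.289,-0.352,0,0,1],[0.289,-0.352,0,0,1],[0.289,-0.352,0,0,1],[0.289,-0.352,0,0,1],[0.289,-0.352,0,0,1],[0.289,-0.352,0,0,1],[0.289,-0.352,0,0,1],[0.289,-0.352,0,0,1]]])

```text
clock: 2.5
position: [0.5191, 0.1109, 0.2395]
ee_rot: [0.0, 0.996, 0.09, -0.0]
contact_force: [-0.1, -0.2, 0.4]
width: -0.0
gripper_force: 0.0
```

Run:
```python
from h import *
s=manip.get_state(); print(s['position'],s['ee_rot'],s['qpos'])
im=snap('wrist','w1.png')
```

```text
[0.51914328 0.1108574  0.23945771] [ 2.43210971e-04  9.95907911e-01  9.03734924e-02 -7.80871322e-05] [ 7.96003929e-02  2.09410910e-01  1.59637424e+00 -5.01870098e-04
  1.33595840e+00  1.46951960e+00]
```

View pics/w1.png

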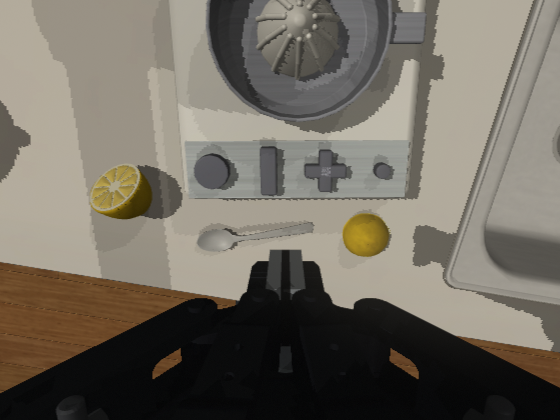

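The wrist view shows the row level in the image: round (211,171), bar (268,171), cross (325,171), small (383,171). The lemons and spoon lie below the row. I'll refine by mask.

Run:
```python
from h import *
st=manip.get_state(); im=cv2.imread('pics/w1.png')
g=cv2.cvtColor(im,cv2.COLOR_BGR2GRAY)[144:196,188:405]
m=(g<105).astype(np.uint8); n,l,s,c=cv2.connectedComponentsWithStats(m)
k=[(c[i]+[188,144],s[i]) for i in range(1,n) if s[i][4]>80]; k.sort(key=lambda q:q[0][0])
for q in k: print(q[0].round(1),q[1])
# top-face centre: use bounding box mid
uv=np.array([[188+q[1][0]+(q[1][2]-1)/2,144+q[1][1]+(q[1][3]-1)/2] for q in k])
p=ray('wrist',uv,0.0565,st); print(p.round(4), np.linalg.norm(np.diff(p,axis=0),axis=1))
y=p[0]-p[-1]; print('yaw',np.degrees(np.arctan2(-y[0],y[1])))
w=st['ee_rot'];from scipy.spatial.transform import Rotation as R
r=R.from_quat([w[1],w[2],w[3],w[0]]).as_matrix()
print('tool shift/0.8',((p-st['position'])@r/0.8).round(4))
```

```text
[215.  171.7] [   6    9   44   37 1216]
[271.3 170.5] [  72    2   25   50 1107]
[326.9 170.5] [ 116    5   48   44 1127]
[382.8 170.6] [185  18  21  18 277]
[[0.5204 0.1745 0.0565]
 [0.5302 0.1241 0.0565]
 [0.5393 0.0746 0.0565]
 [0.5485 0.025  0.0565]] [0.05128149 0.05037235 0.05039652]
yaw 10.6329897421448
tool shift/0.8 [[ 0.0157 -0.0778  0.2288]
 [ 0.0164 -0.0137  0.2288]
 [ 0.0165  0.0493  0.2288]
 [ 0.0165  0.1123  0.2289]]
```

The masks' right edges include shadow, so the key centres are about 3 px further left. I'll hover about 15 mm above the bar and check from near.

Call:
move_arm(deltas=[[[0.0164,-0.0173,0.1,0,1],[0.0164,-0.0173,0.19,0,1],[0.0164,-0.0173,0.19,0,1],[0.0164,-0.0173,0.19,0,1],[0.0164,-0.0173,0.19,0,1],[0.0164,-0.0173,0.19,0,1]]])

```text
clock: 3.15
position: [0.532, 0.1284, 0.0898]
ee_rot: [0.0, 0.996, 0.091, 0.002]
contact_force: [0.4, -0.4, 0.1]
width: 0.0004
gripper_force: 0.0
```

Run:
```python
from h import *
s=manip.get_state(); print(s['position'],s['ee_rot'])
a=snap('wrist','w2.png'); b=snap('side','d2.png'); c=snap('scene','s2.png')
f=lambda x,w,h:cv2.cvtColor(cv2.resize(x,(w,h),interpolation=cv2.INTER_CUBIC),cv2.COLOR_RGB2BGR)
t=np.hstack([f(b[140:260,230:350],390,390),f(c[140:260,240:360],390,390)])
cv2.imwrite('pics/c2.png',t)
```

```text
[0.53204659 0.1283739  0.0898213 ] [5.34936047e-05 9.95812370e-01 9.13901633e-02 2.35765692e-03]
```

View pics/w2.png

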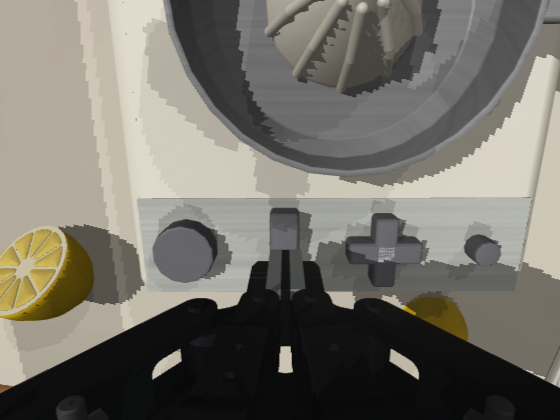

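View pics/c2.png

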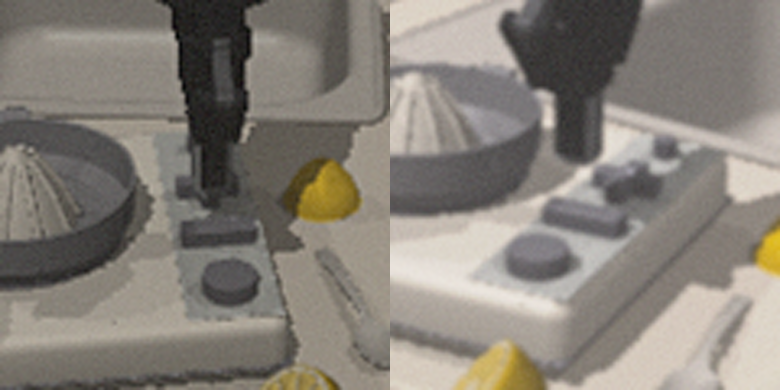

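Near view: the bar (285,~250) lies in line with the fingertips, round top is at (185,250), cross at (384,250). I'll check the coordinates at this height.

Run:
```python
from h import *
from scipy.spatial.transform import Rotation as R
st=manip.get_state(); w=st['ee_rot']; r=R.from_quat([w[1],w[2],w[3],w[0]]).as_matrix()
p=ray('wrist',[(184,250),(284.5,250),(384,250),(482,250),(284.5,209)],0.0565,st)
print(p.round(4),np.linalg.norm(np.diff(p,axis=0),axis=1));print(((p-st['position'])@r*1000).round(1)); print(st['position'])
```

```text
[[0.5209 0.1783 0.0565]
 [0.5303 0.1277 0.0565]
 [0.5397 0.0776 0.0565]
 [0.5489 0.0282 0.0565]
 [0.5518 0.1317 0.0565]] [0.05146376 0.05100147 0.0502811  0.10361432]
[[ -1.8 -51.   33.3]
 [ -1.8   0.5  33.4]
 [ -1.7  51.5  33.4]
 [ -1.7 101.8  33.4]
 [ 20.1   0.5  33.5]]
[0.53179699 0.12854696 0.0898765 ]
```

The pitch comes out near 51 mm and the bar end confirms the centre, so it's aligned to within 2 mm. Pressing the bar.

Call:
move_arm(deltas=[[[-0.0022,0.0006,0.025,0,1],[-0.0022,0.0006,0.029,0,1],[-0.0022,0.0006,0.033,0,1],[-0.0022,0.0006,0.036,0,1],[-0.0022,0.0006,0.038,0,1],[-0.0022,0.0006,0.04,0,1],[-0.0022,0.0006,0.041,0,1],[-0.0022,0.0006,0.041,0,1]]])

```text
clock: 4.1
position: [0.5282, 0.1276, 0.0583]
ee_rot: [0.0, 0.996, 0.092, 0.0]
contact_force: [-8.4, -1.8, 25.6]
width: -0.0
gripper_force: 12.9
```

Hard stop reached (25 N, tip at about z = 0.050). Lift, shift to the cross, check.

Call:
move_arm(deltas=[[[0,0,-0.02,0,1],[0,0,-0.041,0,1],[0,0.064,-0.041,0,1],[0,0.0645,-0.041,0,1],[0,0.0645,-0.041,0,1],[0,0.0645,-0.041,0,1]]])

```text
clock: 4.7
position: [0.5378, 0.0775, 0.0872]
ee_rot: [-0.0, 0.996, 0.091, 0.0]
contact_force: [0.2, -0.3, -0.5]
width: 0.0003
gripper_force: 0.0
```

Run:
```python
from h import *
s=manip.get_state(); print(s['position'],s['ee_rot'],s['contact_force'])
a=snap('wrist','w3.png')
```

```text
[0.53775896 0.07749788 0.08717526] [-3.00536409e-04  9.95816704e-01  9.13728684e-02  1.70493868e-05] [ 0.22445313 -0.27349842 -0.46996369]
```

View pics/w3.png

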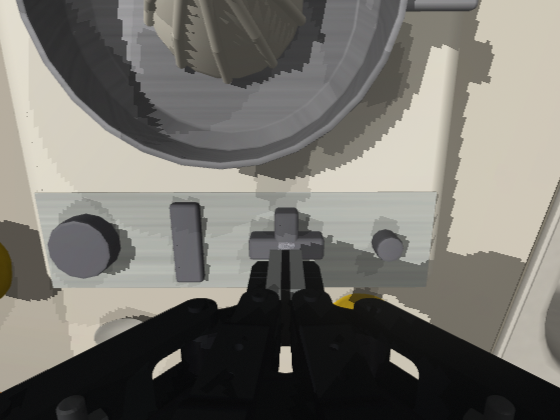

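The bar is visibly sunk and cross is centred at (286,245), in line with the tips. Pressing the cross the same way.

Call:
move_arm(deltas=[[[0.002,0,0.02,0,1],[0.002,0,0.027,0,1],[0.002,0,0.032,0,1],[0.002,0,0.036,0,1],[0.002,0,0.038,0,1],[0.002,0,0.04,0,1],[0.002,0,0.041,0,1],[0.002,0,0.041,0,1]]])

```text
clock: 5.55
position: [0.5387, 0.0782, 0.0583]
ee_rot: [-0.0, 0.996, 0.092, 0.0]
contact_force: [-8.2, 2.3, 27.1]
width: -0.0001
gripper_force: 13.5
```

Same stop height as the bar. Lift and cross to the round key.

Call:
move_arm(deltas=[[[0,0,-0.02,0,1],[0,0,-0.041,0,1],[0,-0.06,-0.041,0,1],[0,-0.1,-0.041,0,1],[0,-0.129,-0.041,0,1],[0,-0.129,-0.041,0,1],[0,-0.129,-0.041,0,1]]])

```text
clock: 6.25
position: [0.5206, 0.1789, 0.0873]
ee_rot: [0.0, 0.996, 0.093, 0.0]
contact_force: [-0.5, -0.8, -0.4]
width: 0.0004
gripper_force: 0.0
```

Run:
```python
from h import *
s=manip.get_state(); print(s['position'],s['ee_rot'],s['contact_force'])
a=snap('wrist','w4.png')
```

```text
[0.52057806 0.17891633 0.08728646] [4.16666766e-04 9.95711475e-01 9.25118066e-02 2.23530512e-04] [-0.51547103 -0.8372448  -0.37954815]
```

View pics/w4.png

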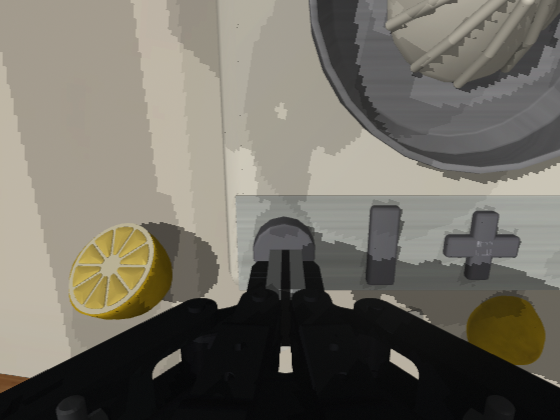

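Bar and cross are both sunk, and the round key (285,245) is under the tips with the half lemon clear. Press and hold.

Call:
move_arm(deltas=[[[0.001,0,0.02,0,1],[0.001,0,0.027,0,1],[0.001,0,0.032,0,1],[0.001,0,0.036,0,1],[0.001,0,0.038,0,1],[0.001,0,0.04,0,1],[0.001,0,0.04,0,1],[0.001,0,0.04,0,1],[0.001,0,0.04,0,1],[0.001,0,0.04,0,1]]])

```text
clock: 7.3
position: [0.5213, 0.1777, 0.0592]
ee_rot: [0.001, 0.996, 0.092, 0.001]
contact_force: [-7.1, -4.5, 27.0]
width: 0.0
gripper_force: 13.3
```

Run:
```python
from h import *
s=manip.get_state(); print(s['position'],s['contact_force'],s['width'])
a=snap('wrist','w5.png')
```

```text
[0.52125459 0.17774303 0.05923067] [-7.11829762 -4.53747071 27.00549421] 9.462690537005024e-06
```

View pics/w5.png

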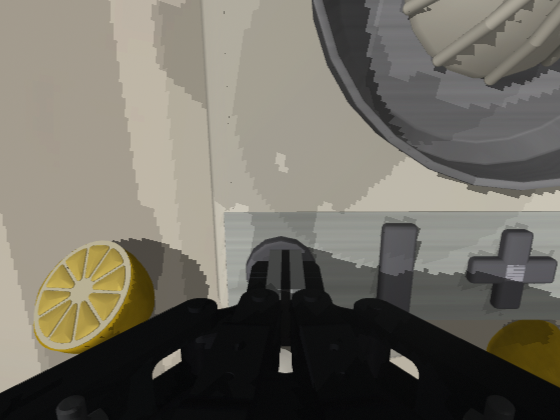

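The round key is held at its stop: 27 N, and 1 mm above the others' stop height, as its shorter travel predicts. Bar and cross are still down and the lemons look undisturbed.

```bash
python3 -c "
from rig import manip
print(manip.sign_off())"
```

```text
the job is handed in; nothing more can be done
None
```

I pressed the bar key and then the cross key fully down, and both stayed in. I handed the job in at about 7.4 s with the large round key held at its stop at 27 N; the small key, lemons and teaspoon were not touched.

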